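# Crank the hand grinder's burrs clear into the catch cup

### The job

Clear the burrs of the bench hand grinder: stand the green catch cup on the grinder's base squarely under the chute and fit the loose crank fully home on the square spindle, then wind it at least one full turn clockwise (seen from above). Then lift the crank off and lay it flat, knob up, wholly on the rubber bar mat it came from; leave the cup standing under the chute and do not disturb the other things on the counter.

Things in the scene. Friction and masses are not known exactly. Their poses are not given: they have to be found in the camera images.
- grinder: Bench hand grinder, bolted down: dark steel base plate 220 x 150 x 12 mm, upright brushed steel cylinder 76 mm across (84 at the collar), cap top 212 mm above the counter. Origin on the counter under the cylinder's axis; the plate reaches 140 mm to -x (front, roughly towards the robot), 80 to +x. A 24 mm chute tube leaves the front 152 mm up and slopes down to -x.
- chute (a point): Centre of the chute's mouth: 24 mm spout facing down, 98 mm above the counter (86 mm above the base plate), 78 mm in front (-x) of the grinder's axis. The spout stands upright to 116 mm above the counter.
- spindle (a joint): Turning angle of the grinder's upright square drive spindle, rad; grows clockwise seen from above; starts between -0.2 and 0.2; unlimited; turning drag about 0.25 N m (3 to 4 N at the crank's knob), stays where it is left.
- spindle_seat (a point): Point on the spindle's axis at the top of its round 32 mm shoulder, 218 mm above the counter, on which the crank's hub rests when home. Above it stands the square shank, 14 x 14 mm to 18 mm up, then a 12 mm square step to 22 mm and a cone to a tip 28 mm up. Axes turn with the spindle: x and y are square to the shank's flats, z up.
- crank: Loose steel crank, 0.2 kg. Origin under the hub on the bore's axis; x runs along the arm to the knob, z up (knob side). Hub: 28 x 28 x 34 mm block with a square 15.6 mm through hole, all sides square to x and y: fits the spindle four ways, 6 degrees of play. Arm: flat bar 18 mm wide, 8 mm thick, underside level with the hub's, reaching 86 mm from the axis. Lies flat on the mat, knob up.
- knob (a point): Middle of the crank's dark wooden knob (upright cylinder 24 mm across that spins freely on its pin, so a gripper may keep its heading while winding): 75 mm along the arm from the hub's axis and 32 mm above the crank's underside. The knob spans 11 to 54 mm above the underside.
- catch_cup: Green plastic catch cup, 0.08 kg, 66 mm across the rim, 58 mm tall, wall 3 mm. Origin at the centre of its underside, z up. A flat grip tab sticks out to -x: 12 mm thick (in y), from the wall to 74 mm from the cup's axis, from 20 to 50 mm above the underside.
- mat: Ribbed black rubber bar mat on the counter, 240 mm (x) x 170 mm (y) x 4 mm, fixed. Origin at the centre of its underside. The mat and the cup swap sides of the grinder from start to start.
- espresso_cup: White ceramic espresso cup with a handle, 62 mm across, 58 mm tall, near the robot. Leave alone. Origin at the centre of its underside.
- tamper: Steel tamper, 58 mm base, 82 mm tall, near the robot. Leave alone. Origin at the centre of its underside.
- spoon: Steel spoon 130 mm long lying near the robot. Leave alone. Origin near its middle, underneath.
- jar: Glass jar of beans with a spring-clip lid, 92 mm across, 133 mm tall, beyond the grinder. Leave alone. Origin at the centre of its underside.
- pitcher: Steel milk pitcher with a handle, 76 mm across, 100 mm tall, beyond the grinder. Leave alone. Origin at the centre of its underside.
- portafilter: Portafilter lying beyond the mat and the grinder: 72 mm basket, black handle, about 220 mm long. Leave alone. Origin at the centre of the basket's underside.

How it is judged (in metres and radians):
On the way, in this order (a step that is already met when the one before it is completed fails the run):
1. The cup stands released under the chute and the crank is fully home on the spindle, which has not yet been wound (horizontal distance between catch_cup and chute below 0.018 m and z of catch_cup in the frame of grinder between 0.008 and 0.017 m and angle between catch_cup's own z axis and vertical below 0.1 rad and contact force between catch_cup and the fingers below 0.05 N and horizontal distance between crank and spindle_seat below 0.004 m and z of crank in the frame of spindle_seat between -0.004 and 0.004 m and angle between crank's own z axis and vertical below 0.12 rad and value of joint spindle below 1 rad), for 0.2 s.
2. Half a turn clockwise made with the crank home and the cup under the chute (horizontal distance between catch_cup and chute below 0.018 m and z of catch_cup in the frame of grinder between 0.008 and 0.017 m and angle between catch_cup's own z axis and vertical below 0.1 rad and contact force between catch_cup and the fingers below 0.05 N and horizontal distance between crank and spindle_seat below 0.006 m and z of crank in the frame of spindle_seat between -0.004 and 0.008 m and angle between crank's own z axis and vertical below 0.12 rad and value of joint spindle above 2.8 rad), for 0.05 s.
3. A full turn clockwise made with the crank home and the cup under the chute (horizontal distance between catch_cup and chute below 0.018 m and z of catch_cup in the frame of grinder between 0.008 and 0.017 m and angle between catch_cup's own z axis and vertical below 0.1 rad and contact force between catch_cup and the fingers below 0.05 N and horizontal distance between crank and spindle_seat below 0.006 m and z of crank in the frame of spindle_seat between -0.004 and 0.008 m and angle between crank's own z axis and vertical below 0.12 rad and value of joint spindle above 5.6 rad), for 0.1 s.
4. The crank is lifted clear of the spindle (z of crank in the frame of spindle_seat above 0.032 m), for 0.05 s.
At the end, for the whole second after the job is handed in: Cup upright on the grinder's base, its axis within 18 mm of the chute's; crank flat (6 mm, 0.1 rad), knob up, on the mat, hub axis and knob 11 mm or more inside its edges; spindle at 5.6 rad or more (one turn less start angle and play); all released, at rest (horizontal distance between catch_cup and chute below 0.018 m and z of catch_cup in the frame of grinder between 0.008 and 0.017 m and angle between each of catch_cup, crank's own z axis and vertical below 0.1 rad and contact force between catch_cup and the fingers below 0.05 N and x of crank in the frame of mat between -0.109 and 0.109 m and y of crank in the frame of mat between -0.074 and 0.074 m and x of knob in the frame of mat between -0.109 and 0.109 m and y of knob in the frame of mat between -0.074 and 0.074 m and z of crank in the frame of mat between 0 and 0.01 m and linear speed of each of crank, catch_cup below 0.02 m/s and value of joint spindle above 5.6 rad and velocity of joint spindle below 0.1 rad/s); the robot touches nothing.
It fails at once if Something near the robot (espresso cup, tamper, spoon) is pushed more than 30 mm or tipped (distance of any of espresso_cup, tamper, spoon from where it was at the start of the episode above 0.03 m or angle between any of espresso_cup, tamper's own z axis and vertical above 0.5 rad).
It fails at once if Something beyond the grinder (jar, pitcher, portafilter) is pushed more than 30 mm or tipped (distance of any of jar, pitcher, portafilter from where it was at the start of the episode above 0.03 m or angle between any of jar, pitcher, portafilter's own z axis and vertical above 0.5 rad).
It fails at once if The catch cup is tipped over (angle between catch_cup's own z axis and vertical above 0.9 rad).
It fails at once if The spindle is wound backwards by a quarter turn or more (value of joint spindle below -1.8 rad).
It fails at once if The crank or the catch cup is dropped from more than about 50 mm ((linear speed of crank above 1 m/s and contact force between crank and the fingers below 0.02 N) or (linear speed of catch_cup above 1 m/s and contact force between catch_cup and the fingers below 0.02 N)).
It also fails if it takes over 72 s, if anything falls off the work surface, if the arm or the gripper's body presses on something with over 40 N, if the wrist force passes 120 N, or if a joint passes its speed limit or range.

### The arm

A 6-joint arm with a two-finger parallel gripper is mounted at the origin on the work surface. World frame = base frame: x ahead of the robot, y to its left, z up, the work surface at z = 0. Lengths are in m, angles in degrees, forces in N, time in s.
With the tool pointing down it reaches from about 0.325 to 0.85 m from the base axis. Payload 15.5 kg.
Tool frame: the origin (TCP) lies at the very end of the fingers, on their centre line; the grasp point (between the pads) lies arm.grip_depth behind it (arm.grip_depth is the distance from the TCP to the grasp point, in m); z points along the fingers, y is the line along which they close (so a half turn about z gives the same grasp; the last joint's range is limited). The gripper opens to 91 mm and grips with 3 to 60 N. Pads are 32 mm wide; open, the fingers measure 118 mm over their backs; the gripper's body (76 mm by 178 mm) begins 60 mm behind the grasp point.
Start: joints at [-68.955, 28.281, 77.091, -0, 74.628, -5.472], TCP at [0.279, -0.559, 0.191] pointing down, gripper open.
Joint ranges: [-166.48, 166.48], [-47.26, 123.95], [12.59, 153.08], [-70.14, 250.14], [6.76, 159.57], [-176.63, 176.63]. Speed limits (degrees/s): [108.29, 108.29, 147.25, 172.46, 172.46, 172.46].

### API

Orientations are given as a 3x3 rotation matrix whose columns are the frame's x, y, z axes.
In Python, from rig import arm gives the robot as it stands. Calls block until the motion is done:
- arm.move_to(position, orientation): joint-space move of the TCP to a pose.
- arm.move_l(position, orientation=None, feed=0.15): straight line of the TCP; orientation=None keeps the orientation; feed is the mean speed in m/s.
- arm.move_joints(angles): joint-space move.
- arm.grip(opening): finger opening in m; the grip force is fixed at half the most; returns when the fingers have stopped.
- arm.sleep(seconds).
- arm.solve_ik(position, orientation): joint angles nearest the present ones, or None.
- arm.snapshot(name): name is "side" or "top" or "wrist"; returns the picture (420x560x3 uint8, red, green, blue); there is no depth.
- arm.get_calibration(name): a dict with "intrinsics" (3x3 intrinsics, pixels), "cam_to_world" (4x4, takes a point from camera to world coordinates). Camera axes: x right, y down, z forward; pixel columns grow to the right and rows downward; lengths in m; the calibration is good to about 2 mm. A picture is of the moment at which its call begins: read the wrist's pose just before it. get_calibration takes no time and is no camera call; for the wrist camera it gives the pose at the moment of the call.
A pose or a line that the arm cannot do raises arm.Unreachable and nothing moves.
- arm.sign_off(): hands the job in; it is judged then, once.
Readings, each from a call of its own:
- arm.current_t(): time.
- arm.current_joint_positions(): joint angles.
- arm.current_dq(): joint speeds.
- arm.current_tau(): joint torques, N m.
- arm.current_ee_pos(): TCP position.
- arm.current_tool_rot(): TCP orientation.
- arm.current_force(): force on the tool from outside, world axes, zero at the start.
- arm.current_torque(): the same for the moment, N m.
- arm.current_width(): finger opening in m.
- arm.current_grasp_force(): force on a finger pad.
Only numpy, scipy, OpenCV 4.12 (cv2) and the standard library are available. Lean on these libraries where they do the work, as an engineer would, in place of code of your own. Each camera call takes 0.05 s, during which the arm holds its last target. There are 200 camera calls.

## Working session

There is one attempt and no reset: what is moved stays moved. The work goes in short steps, each a Python script; the robot and the scene stay as the last script left them, time stands still between calls to the robot, and variables do not carry over. Pictures are saved under pics/ and viewed, at most 12 in all, crops included, and the job is handed in when it is done.

```bash
ls; mkdir -p pics; python3 - <<'E'
from rig import arm
import cv2,numpy as np
for n in ("top","side"):
    im=arm.snapshot(n); cv2.imwrite(f"pics/{n}0.png",im[:,:,::-1])
    c=arm.get_calibration(n); print(n,np.round(c["intrinsics"],1).tolist(),np.round(c["cam_to_world"],4).tolist())
print(arm.grip_depth,arm.current_t(),arm.current_width())
E
```

```text
pics
top [[409.2, 0.0, 277.9], [0.0, 409.2, 206.6], [0.0, 0.0, 1.0]] [[-0.0049, -0.9977, 0.0673, 0.5049], [-0.9997, 0.0065, 0.0231, -0.0109], [-0.0235, -0.0672, -0.9975, 1.0971], [0.0, 0.0, 0.0, 1.0]]
side [[398.9, 0.0, 281.1], [0.0, 398.9, 208.3], [0.0, 0.0, 1.0]] [[-0.9784, -0.1073, 0.1764, 0.4145], [-0.2065, 0.5007, -0.8406, 0.8213], [0.0019, -0.8589, -0.5121, 0.6231], [0.0, 0.0, 0.0, 1.0]]
0.0188 0.1 0.0913364360118423
```

View pics/top0.png

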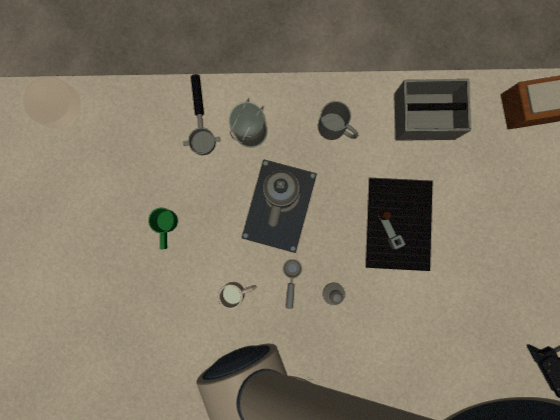

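View pics/side0.png

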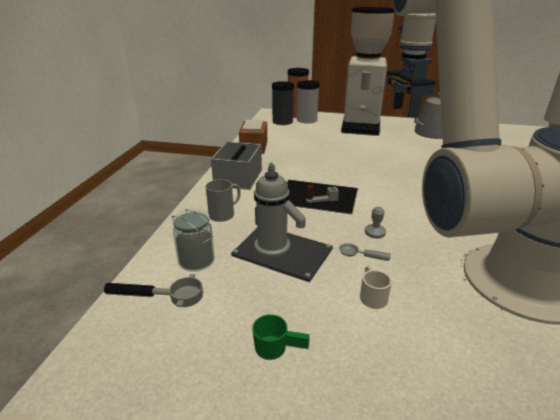

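The top view shows the mat on the right, with the knob at (386,216) and the hub at (398,241). The green cup is on the left at (163,220) with its tab at (164,245). The plate corners are near (265,161), (316,174), (295,251) and (243,238). Next I'll cast rays for rough positions and go in for wrist views.

```bash
cat > h.py <<'E'
from rig import arm
import cv2, numpy as np
def ray(n, uv, z, cal=None):
    c=cal or arm.get_calibration(n); K=np.array(c["intrinsics"]); T=np.array(c["cam_to_world"])
    uv=np.atleast_2d(np.array(uv,float)); d=np.c_[uv,np.ones(len(uv))]@np.linalg.inv(K).T@T[:3,:3].T
    o=T[:3,3]; return o+d*((z-o[2])/d[:,2])[:,None]
def proj(p,cal):
    K=np.array(cal["intrinsics"]); T=np.linalg.inv(np.array(cal["cam_to_world"]))
    q=(np.atleast_2d(p)@T[:3,:3].T+T[:3,3])@K.T; return q[:,:2]/q[:,2:]
def down(xdeg):
    "tool z down, tool x axis at world heading xdeg"
    a=np.radians(xdeg); x=np.array([np.cos(a),np.sin(a),0]); z=np.array([0,0,-1.]); return np.c_[x,np.cross(z,x),z]
def head(p,q): d=np.array(q)-p; return np.degrees(np.arctan2(d[1],d[0]))
def look(name):
    cal=arm.get_calibration("wrist"); im=arm.snapshot("wrist"); cv2.imwrite(f"pics/{name}.png",im[:,:,::-1])
    np.savez(f"pics/{name}.npz",im=im,intrinsics=cal["intrinsics"],cam_to_world=cal["cam_to_world"]); return im,cal
def load(name):
    return dict(np.load(f"pics/{name}.npz"))
E
python3 - <<'E'
from h import *
f=lambda s:np.round(s,3).tolist()
print("plate",f(ray("top",[(265,161),(316,174),(295,251),(243,238)],.012)))
print("mat",f(ray("top",[(369,178),(433,181),(431,270),(366,268)],.004)))
kn=ray("top",(386,215),.058)[0]; hb=ray("top",(398,241),.038)[0]; print("knob,hub",f(kn),f(hb),np.linalg.norm((kn-hb)[:2]))
print("cup",f(ray("top",[(163,220),(164,247)],.055)),"spindle",f(ray("top",(281,185),.24)))
print(np.round(arm.current_tool_rot(),2).tolist())
for i,(p,n) in enumerate([((hb+kn)/2,"w_crank")]):
    arm.move_to([p[0]-.05,p[1],.30],down(0)); im,cal=look(n)
    print(np.round(cal["cam_to_world"],3).tolist(),np.round(arm.current_joint_positions(),1).tolist())
E
```

```text
plate [[0.701, 0.048, 0.012], [0.665, -0.088, 0.012], [0.461, -0.03, 0.012], [0.495, 0.107, 0.012]]
mat [[0.654, -0.23, 0.004], [0.644, -0.399, 0.004], [0.409, -0.387, 0.004], [0.415, -0.217, 0.004]]
knob,hub [0.552, -0.26, 0.058] [0.486, -0.294, 0.038] 0.07413213321903958
cup [[0.543, 0.308, 0.055], [0.474, 0.305, 0.055]] spindle [[0.608, 0.002, 0.24]]
[[0.89, 0.45, -0.0], [0.45, -0.89, 0.0], [0.0, -0.0, -1.0]]
[[0.0, -0.962, -0.272, 0.545], [-1.0, -0.0, 0.001, -0.278], [-0.001, 0.272, -0.962, 0.493], [0.0, 0.0, 0.0, 1.0]] [-36.9, 16.6, 78.9, -0.0, 84.6, 53.1]
```

View pics/w_crank.png

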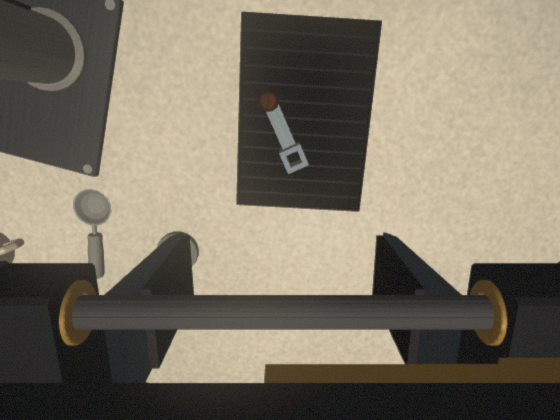

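The wrist view shows the knob at (268,101), the hub at (294,158) and the mat outline, all of which agree with the rough positions. I'll take closer views of the crank, spindle and cup on the way to the cup.

```bash
python3 - <<'E'
from h import *
t=arm.current_t()
arm.move_to([.395,-.284,.15],down(0)); look("c2")
a=np.radians(-16); s=np.array([.605,.002]); 
arm.move_to([*(s-.115*np.array([np.cos(a),np.sin(a)])),.30],down(-16)); look("s2")
arm.move_to([.42,.307,.16],down(0)); look("u2")
print(t,arm.current_t())
ims=[cv2.imread(f"pics/{n}.png") for n in ("c2","s2","u2")]
cv2.imwrite("pics/m1.png",np.hstack([ims[0][:270,130:400],ims[1][:270,130:400],ims[2][:270,130:400]])[:, :800])
E
```

```text
1.4917 4.9167
```

View pics/m1.png

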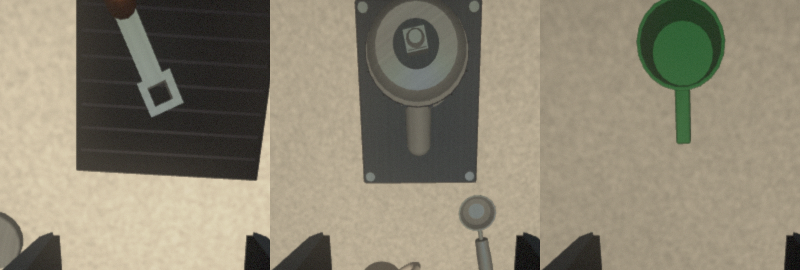

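Here are the crank hole at (290,94) in c2, the spindle square at (275,39) in s2, and the cup and tab in u2. Now I'll extract the exact numbers.

```bash
cat > meas.py <<'E'
from h import *
def quad(mask,near,retr=cv2.RETR_CCOMP,amin=40,amax=4000):
    cs,_=cv2.findContours(mask.astype(np.uint8),retr,cv2.CHAIN_APPROX_NONE)
    cs=[c for c in cs if amin<cv2.contourArea(c)<amax]
    c=min(cs,key=lambda c:np.hypot(*(np.array(cv2.minAreaRect(c)[0])-near))); return c,cv2.boxPoints(cv2.minAreaRect(c))
def sq(box,cal,z):
    P=ray("wrist",box,z,cal); s=np.linalg.norm(P-np.roll(P,-1,0),axis=1); e=P[1]-P[0]
    return P.mean(0),np.round(s*1e3,1),np.degrees(np.arctan2(e[1],e[0]))%90
E
python3 - <<'E'
from meas import *
f=lambda s:np.round(s,4).tolist()
d=load("c2"); im=d["im"].astype(int); g=im.sum(2)/3
th=(g[60:130,260:330].max()+g[60:130,260:330].min())/2; print("th",th)
c,b=quad(g<th,(290,94),amin=150,amax=1500); print("hole",f(b.mean(0)),sq(b,d,.038))
red=((im[...,0]-im[...,1])>30)&(im[...,0]<150); n,l,st,ce=cv2.connectedComponentsWithStats(red[:60,200:320].astype(np.uint8)); k=1+st[1:,4].argmax(); print("knob px",st[k],ce[k]+[200,0],ray("wrist",ce[k]+[200,0],.055,d))
# arm edges midline at top of arm z=.012, rows 20..65
r=np.array([(v,(250+np.flatnonzero(g[v,250:310]>th)).mean(), (g[v,250:310]>th).sum()) for v in range(26,62,3)]); P=ray("wrist",r[:,[1,0]],.012,d); v=np.polyfit(P[:,0],P[:,1],1); print("arm heading",np.degrees(np.arctan(v[0])),"line at hub",r[:,2])
h=ray("wrist",b.mean(0),.038,d)[0]; print("hub y by arm line",np.polyval(v,h[0]),h)
d=load("s2"); im=d["im"].astype(int); g=im.sum(2)/3
roi=g[15:70,245:310]; print("spindle rows"); print(roi[::4,::4].astype(int))
dark=g<90
L=[];R=[]
for v in range(100,165,4):
    w=np.flatnonzero(g[v,170:400]<110)+170; L.append((w[0],v));R.append((w[-1],v))
for n,e in(("L",L),("R",R)):
    P=ray("wrist",e,.012,d); q=np.polyfit(P[:,0],P[:,1],1); print(n,"edge heading",np.degrees(np.arctan(q[0])),np.abs(P[:,1]-np.polyval(q,P[:,0])).max(),f(P[0]),f(P[-1]))
B=[]
for u in range(235,330,6):
    w=np.flatnonzero(g[150:215,u]<110)+150; B.append((u,w[-1]))
P=ray("wrist",B,.012,d); q=np.polyfit(P[:,1],P[:,0],1); print("front edge normal",-np.degrees(np.arctan(q[0])),f(P.mean(0)))
d=load("u2"); im=d["im"].astype(int); m=((im[...,1]-im[...,0])>20).astype(np.uint8); m=cv2.morphologyEx(m,cv2.MORPH_OPEN,np.ones((3,3)))
ys,xs=np.nonzero(m); print("green",xs.min(),xs.max(),ys.min(),ys.max()); 
w=[(v,np.flatnonzero(m[v])[0],np.flatnonzero(m[v])[-1]) for v in range(0,ys.max()+1)]
T=np.array([((a+b)/2,v) for v,a,b in w if b-a<25]); P=ray("wrist",T,.050,d); q=np.polyfit(P[:,0],P[:,1],1); print("tab",f(P[0]),f(P[-1]),"heading",np.degrees(np.arctan(q[0])))
E=np.array([(a,v) for v,a,b in w if b-a>40]+[(b,v) for v,a,b in w if b-a>40]); Q=ray("wrist",E[E[:,1]>0],.058,d)
A=np.c_[2*Q[:,:2],np.ones(len(Q))]; s=np.linalg.lstsq(A,(Q[:,:2]**2).sum(1),rcond=None)[0]; print("rim",f(s[:2]),np.sqrt(s[2]+s[:2]@s[:2]))
E
```

```text
th 83.33333333333334
hole [289.74139404296875, 92.89659881591797] (array([ 0.48195987, -0.29119667,  0.038     ]), array([15. , 15.3, 15.2, 15.3]), np.float64(22.082709575994684))Traceback (most recent call last):
  File "<stdin>", line 6, in <module>
ValueError: attempt to get argmax of an empty sequence
```

```bash
python3 - <<'E'
from meas import *
f=lambda s:np.round(s,4).tolist()
d=load("c2"); im=d["im"].astype(int); g=im.sum(2)/3; th=83
r=np.array([(v,(240+np.flatnonzero(g[v,240:310]>th)).mean(), (g[v,240:310]>th).sum()) for v in range(26,62,3)]); P=ray("wrist",r[:,[1,0]],.012,d); v=np.polyfit(P[:,0],P[:,1],1); print("arm heading",np.degrees(np.arctan(v[0])),r[:,2])
print("hub y by arm line",np.polyval(v,.482))
d=load("s2"); im=d["im"].astype(int); g=im.sum(2)/3
print(g[18:62:2,254:300:2].astype(int))
L=[];R=[]
for v in range(100,165,4):
    w=np.flatnonzero(g[v,170:400]<110)+170; L.append((w[0],v));R.append((w[-1],v))
for n,e in(("L",L),("R",R)):
    P=ray("wrist",e,.012,d); q=np.polyfit(P[:,0],P[:,1],1); print(n,"edge heading",np.degrees(np.arctan(q[0])),np.abs(P[:,1]-np.polyval(q,P[:,0])).max(),f(P[0]),f(P[-1]))
B=[]
for u in range(235,330,6):
    w=np.flatnonzero(g[150:215,u]<110)+150; B.append((u,w[-1]))
P=ray("wrist",B,.012,d); q=np.polyfit(P[:,1],P[:,0],1); print("front edge normal",-np.degrees(np.arctan(q[0])),f(P.mean(0)))
d=load("u2"); im=d["im"].astype(int); m=((im[...,1]-im[...,0])>20).astype(np.uint8); m=cv2.morphologyEx(m,cv2.MORPH_OPEN,np.ones((3,3)))
ys,xs=np.nonzero(m); print("green",xs.min(),xs.max(),ys.min(),ys.max()); 
w=[(v,np.flatnonzero(m[v])[0],np.flatnonzero(m[v])[-1]) for v in range(ys.min(),ys.max()+1)]
T=np.array([((a+b)/2,v) for v,a,b in w if b-a<25]); P=ray("wrist",T,.050,d); q=np.polyfit(P[:,0],P[:,1],1); print("tab",f(P[0]),f(P[-1]),"heading",np.degrees(np.arctan(q[0])))
E=np.array([(a,v) for v,a,b in w if b-a>40]+[(b,v) for v,a,b in w if b-a>40]); Q=ray("wrist",E[E[:,1]>0],.058,d)
A=np.c_[2*Q[:,:2],np.ones(len(Q))]; s=np.linalg.lstsq(A,(Q[:,:2]**2).sum(1),rcond=None)[0]; print("rim",f(s[:2]),np.sqrt(s[2]+s[:2]@s[:2]))
E
```

```text
arm heading 23.93177549567619 [24. 25. 25. 24. 24. 25. 25. 24. 24. 24. 24. 24.]
hub y by arm line -0.29112859146077313
[[113 112 110 112 109 109 107 103  88  83  68  67  73  90 104 107 110 111
  109 110 113 111 110]
 [109 112 111 107 108 102  72  64  63  64  60  59  62  64  58  63  91 107
  112 115 114 110 108]
 [111 109 109 107  87  63  62  64  65  64  58  61  59  65  59  62  60  77
  108 111 110 107 108]
 [111 110 107  86  65  56  63  61  62  60  60  62  64  69  74  63  63  59
   67 102 108 111 110]
 [111 110  86  65  59  61  60  66  64  68  75  89 110 114 111  82  62  61
   61  69 108 111 114]
 [108 105  65  63  65  71  79  98 104  75  76  82  80 105 112  94  61  61
   63  60  82 110 110]
 [111  70  66  61  85 113 114  99  80 111 115 115  99  73 108 113  61  62
   62  66  62 102 112]
 [ 96  66  62  60  68 115 112  74 111 117 117 116 118 101  79 114  69  62
   63  62  60  69 108]
 [ 76  61  63  66  69 114  87  82 116 113 117 117 117 115  74 107  72  64
   62  61  62  63 105]
 [ 67  60  67  66  64 111  85  80 115 115 117 119 115 112  80  89  79  64
   63  63  64  63  93]
 [ 66  66  
[... 863 characters left out ...]
[114  89  66  63  66  62  63  68  64  63  64  66  62  60  61  63  66  64
   63  64  61 110 116]
 [113 111  69  61  64  66  62  64  64  61  62  65  64  64  61  62  65  66
   64  65  70 117 117]
 [115 116 101  64  66  67  64  64  65  66  63  63  63  64  60  60  64  63
   62  63 112 118 118]]
L edge heading -15.602949003101815 0.0005801015106640245 [0.5959, 0.0849, 0.012] [0.5187, 0.1068, 0.012]
R edge heading -15.842244918172414 0.0005902397901809131 [0.5553, -0.0568, 0.012] [0.478, -0.0353, 0.012]
front edge normal -21.91227083005855 [0.4724, 0.0424, 0.012]
green 227 314 0 142
tab [0.5106, 0.3154, 0.05] [0.4689, 0.3138, 0.05] heading 1.0334021759031429
rim [0.5414, 0.3149] 0.03202118871601068
```

The crank hub is at (0.482,-0.291) heading about 23°. The cup axis is at (0.541,0.315) with its tab toward -x, and the grinder heading is about -15.7°. Next: locate the spindle, cross-check it, then fetch and place the cup.

```bash
cat > run1.py <<'E'
from meas import *
d=load("s2"); g=d["im"].astype(int).sum(2)/3
m=np.zeros(g.shape,np.uint8); m[24:56,258:292]=cv2.medianBlur(d["im"],3).mean(2)[24:56,258:292]>71
yy,xx=np.mgrid[:g.shape[0],:g.shape[1]]; m[np.hypot(xx-276,yy-39)>17]=0
c,b=quad(m,(276,38),cv2.RETR_EXTERNAL,100,900); S,s,a=sq(b,d,.236)
t=np.zeros_like(m); t[28:46,266:284]=g[28:46,266:284]>108
n,l,st,ce=cv2.connectedComponentsWithStats(t); k=l[36,276]; tip=ray("wrist",ce[k],.246,d)[0]
mid=(np.array([.5959,.0849])+[.5553,-.0568])/2; H=np.radians(-15.7); e=np.array([np.cos(H),np.sin(H)])
off=(S[:2]-mid)@np.array([-e[1],e[0]])
print("shank",S,s,a,"tip",tip,"px",st[k],"off midline",off)
E
python3 run1.py; python3 - <<'E'
from h import *
d=load("s2"); cv2.imwrite("pics/sp.png",cv2.resize(d["im"][0:110,220:330,::-1],None,fx=5,fy=5,interpolation=cv2.INTER_CUBIC))
E
```

```text
shank [0.60873668 0.00468947 0.236     ] [14.8 14.8 15.1 14.9] 85.42012020072457 tip [0.60871907 0.00475951 0.246     ] px [269  30  12  13 123] off midline -4.450554028535521e-05
```

View pics/sp.png

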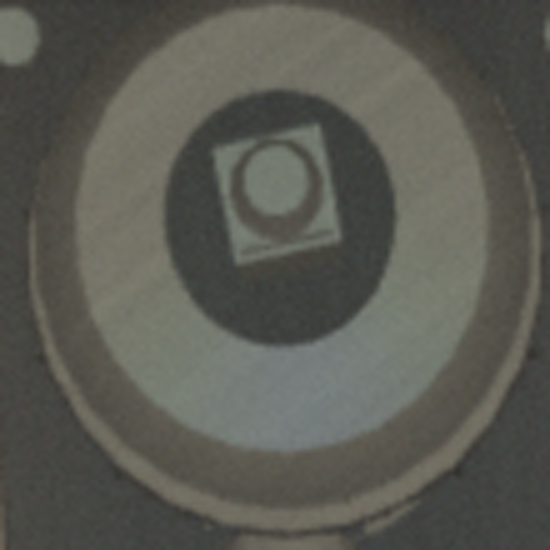

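The spindle axis is at (0.6088,0.0047), confirmed by the shank, the tip and the plate midline. Its flats head -4.6°, which is about -0.19 rad. Now the cup.

```bash
cat >> h.py <<'E'
SP=np.array([.6088,.0047]); GH=-15.7; u_=lambda a:np.array([np.cos(np.radians(a)),np.sin(np.radians(a))])
CH=SP-.078*u_(GH)
E
python3 - <<'E'
from h import *
R1=down(1); g=np.array([.5414,.3149])-.061*u_(1)
arm.move_to([*g,.10],R1); arm.move_l([*g,.020],feed=.1); arm.grip(0.0); print("w",arm.current_width())
arm.move_l([*g,.10],feed=.15)
R2=down(GH); tgt=CH-.061*u_(GH); side=tgt+.13*u_(GH+90)
arm.move_to([*side,.10],R2); arm.move_l([*side,.042],feed=.15); arm.move_l([*tgt,.042],feed=.12)
arm.move_l([*tgt,.0325],feed=.04); print(arm.current_force(),arm.current_width())
arm.grip(.045); p=tgt-.012*u_(GH); arm.move_l([*p,.0335],feed=.1); arm.move_l([*p,.20],feed=.25)
q=p-.0*u_(GH); im,cal=look("u3"); print(arm.current_t())
cv2.imwrite("pics/side1.png",arm.snapshot("side")[120:360,120:440,::-1])
E
```

```text
w 0.011524097614965746
[ 0.62879806 -0.48726788 -0.11421718] 0.011721322599534586
12.7833
```

View pics/side1.png

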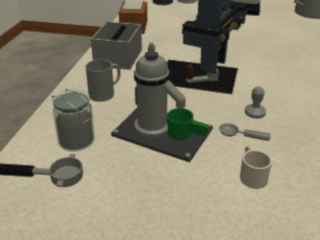

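The side view shows the cup standing on the base under the chute, with its tab at the front. I'll check it numerically, then view the spindle from the opposite heading to cancel camera bias.

```bash
python3 - <<'E'
from meas import *
arm.move_to([*(SP+.117*u_(-16)),.30],down(164)); im,cal=look("s3")
g=cv2.medianBlur(im,3).astype(int).sum(2)/3; px=proj([[*SP,.236]],cal)[0]; print("pred px",px)
x0,y0=px.astype(int); yy,xx=np.mgrid[:g.shape[0],:g.shape[1]]
for th in (71,76,82):
    m=((np.hypot(xx-x0,yy-y0)<17)&(g>th)).astype(np.uint8)
    try: c,b=quad(m,px,cv2.RETR_EXTERNAL,100,900); print(th,b.mean(0),sq(b,cal,.236))
    except Exception as e: print(e)
cv2.imwrite("pics/sp3.png",cv2.resize(im[max(0,y0-50):y0+50,x0-60:x0+60,::-1],None,fx=4,fy=4))
# cup via side: bounding box compare
sc=arm.get_calibration("side"); s=arm.snapshot("side").astype(int); m=((s[...,1]-s[...,0])>25).astype(np.uint8); m=cv2.morphologyEx(m,cv2.MORPH_OPEN,np.ones((3,3))); ys,xs=np.nonzero(m)
a=np.linspace(0,2*np.pi,90); P=np.vstack([np.c_[CH[0]+r*np.cos(a),CH[1]+r*np.sin(a),0*a+z] for r,z in((.033,.070),(.026,.012))]+[np.array([[*(CH-.074*u_(GH)),z]]) for z in(.032,.062)])
q=proj(P,sc); print("cup seen",xs.min(),xs.max(),ys.min(),ys.max(),"pred",q.min(0),q.max(0),arm.current_t())
E
```

```text
pred px [283.32697925  42.35445685]
71 [283.   41.5] (array([0.60834899, 0.00461123, 0.236     ]), array([20.3, 18.3, 20.8, 18.3]), np.float64(73.99780601591858))
76 [285.28296   41.153652] (array([0.60852855, 0.00608128, 0.236     ]), array([17.8, 15.4, 18.2, 15.4]), np.float64(85.05818538250037))
82 [283.28848   41.942303] (array([0.60861973, 0.004728  , 0.236     ]), array([14.8, 14.9, 15.1, 14.9]), np.float64(84.34284779982725))
cup seen 287 327 228 259 pred [286.71293657 227.06819971] [328.34984979 260.03532702] 15.7667
```

View pics/sp3.png

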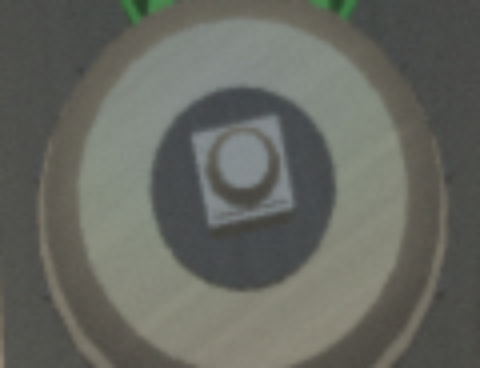

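Both views agree: the spindle is at (0.6087,0.0047) with flats at -5°, and the cup box matches prediction. Now I'll fetch and fit the crank.

```bash
cat >> h.py <<'E'
SP=np.array([.6087,.0047]); HUB=np.array([.4820,-.2912])
E
python3 - <<'E'
from h import *
R=down(23); arm.grip(.06)
arm.move_to([*HUB,.12],R); arm.move_l([*HUB,.009],feed=.12); arm.grip(0); print("w",arm.current_width(),arm.current_force())
arm.move_l([*HUB,.30],feed=.25); print(arm.current_width(),arm.current_force())
R=down(175); arm.move_to([*SP,.30],R); print(np.round(arm.current_joint_positions(),1),arm.current_width())
arm.move_l([*SP,.252],feed=.12); f0=arm.current_force()
for z in np.arange(.250,.2219,-.002):
    arm.move_l([*SP,z],feed=.06); f=arm.current_force()-f0; print(round(z,3),np.round(f,1),end=" ")
    if np.abs(f).max()>15: print("STOP"); break
print(arm.current_width(),arm.current_t())
cv2.imwrite("pics/side2.png",cv2.resize(arm.snapshot("side")[130:290,200:400,::-1],None,fx=3,fy=3))
E
```

```text
w 0.02770832395580672 [-0.28023481  0.30568729  4.3116319 ]
0.027270075321837145 [-0.04405312 -0.14162964 -1.31660581]
[ -5.2  22.3  70.   -0.   87.7 -90.1] 0.027768167186083482
0.25 [-0.3 -1.4 -0.3] 0.248 [-0.6 -0.4  0.2] 0.246 [-0.5 -1.   0.7] 0.244 [-0.6 -0.6 -0.7] 0.242 [ 0.1 -1.2 -0.4] 0.24 [ 4.4 -1.1 -2.1] 0.238 [ 4.8 -1.4 -2. ] 0.236 [ 5.9 -1.7 -1. ] 0.234 [ 6.4 -1.6 -1.2] 0.232 [ 6.6 -1.3 -1.5] 0.23 [ 7.2 -1.2 -1. ] 0.228 [ 6.4 -2.3 -0.4] 0.226 [ 7.2 -0.7 -1. ] 0.224 [ 7.3 -1.6 -1.2] 0.222 [ 4.  -1.  10.9] 0.02772364422095719 27.1417
```

View pics/side2.png

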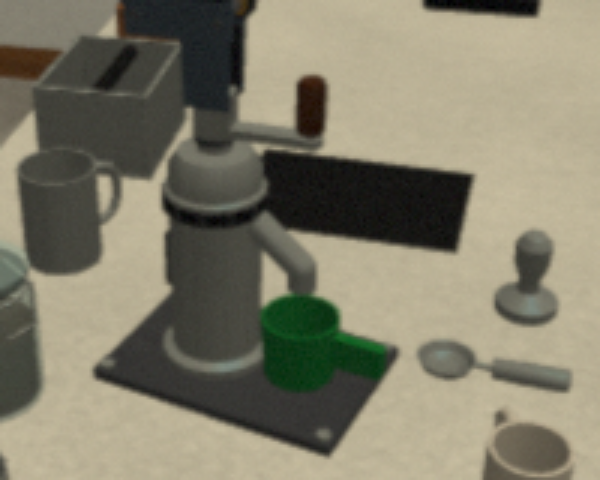

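The crank dropped the full depth with about 11 N of seating contact at the right height, and the side view shows the hub on the shoulder. I'll release to let it settle, regrip, and wind the first stroke.

```bash
python3 - <<'E'
from h import *
arm.grip(.045); arm.sleep(.3); print(arm.current_force()); arm.grip(0); print("w",arm.current_width(),arm.current_force())
q=np.array(arm.current_joint_positions()); print(np.round(q,1),np.round(arm.current_ee_pos(),4))
for k in range(4):
    q[5]+=60; arm.move_joints(q); print(np.round(arm.current_joint_positions()[5],1),np.round(arm.current_force(),1),np.round(arm.current_torque(),2),round(arm.current_width(),4),np.round(arm.current_ee_pos(),4))
print(arm.current_t())
im=arm.snapshot("side")[130:290,200:400]; t=arm.snapshot("top")[100:270,200:370]
cv2.imwrite("pics/w1.png",np.hstack([cv2.resize(im,(400,320)),cv2.resize(t,(320,320))])[...,::-1])
E
```

```text
[-0.01855208  1.36339265  0.23609039]
w 0.027536854192548362 [0.45138585 0.1055236  0.60742628]
[ -5.2  25.4  77.1   0.   77.5 -90.2] [0.6087 0.0047 0.222 ]
-30.1 [ 4.5  2.9 -1.9] [ 0.55 -0.99  0.17] 0.0275 [0.6095 0.0052 0.2221]
29.9 [ 4.7  3.4 -2.4] [ 0.52 -1.01  0.21] 0.0277 [0.6096 0.0051 0.2221]
89.9 [ 5.9  2.9 -2.9] [ 0.48 -1.01  0.15] 0.0278 [0.6096 0.005  0.2222]
149.9 [ 4.8  1.2 -2.3] [ 0.44 -0.98  0.18] 0.0277 [0.6095 0.0049 0.2221]
32.4417
```

View pics/w1.png

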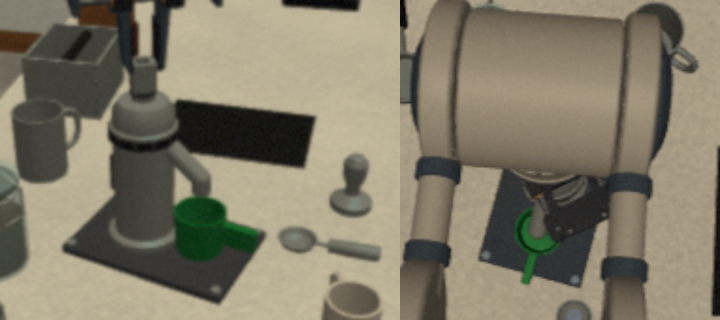

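The first 240° stroke is done: torque about 0.17 N m, no slip, hub still seated and cup in place. Now the regrip and second stroke.

```bash
python3 - <<'E'
from h import *
arm.grip(.05); arm.move_l([*SP,.275],feed=.15)
q=np.array(arm.current_joint_positions()); q[5]-=180; arm.move_joints(q); look("w2")
arm.move_l([*SP,.222],feed=.12); print(arm.current_force()); arm.grip(0); print("w",arm.current_width())
q=np.array(arm.current_joint_positions()); print(np.round(q,1))
for k in range(2):
    q[5]+=72; arm.move_joints(q); print(np.round(arm.current_force(),1),np.round(arm.current_torque(),2),round(arm.current_width(),4))
arm.sleep(.2); print(np.round(arm.current_joint_positions()[5],1),arm.current_t())
cv2.imwrite("pics/side4.png",cv2.resize(arm.snapshot("side")[130:290,200:400,::-1],None,fx=3,fy=3))
E
```

```text
[0.50668841 0.25193755 0.3114913 ]
w 0.02790980915422958
[ -5.2  25.4  77.    0.   77.5 -30.2]
[1.2 3.7 2. ] [ 0.6  -0.27  0.17] 0.0274
[2.2 5.2 1.4] [ 1.01 -0.47  0.16] 0.0279
113.7 40.0417
```

View pics/side4.png

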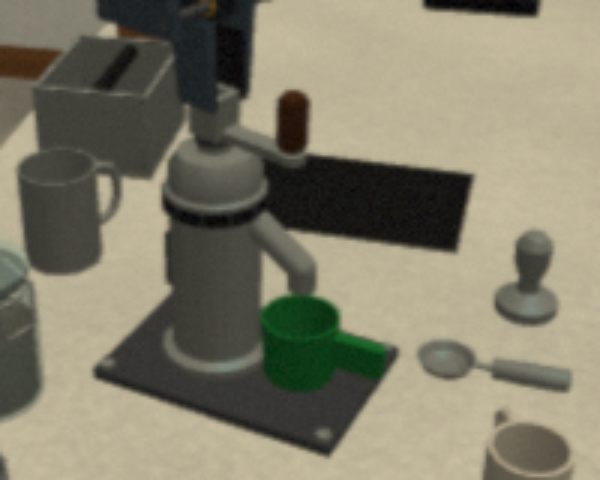

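The crank is about 20° past its starting heading, so the total is roughly 384° and the spindle is near 6.4 rad. Now I'll lift it off and lay it on the mat.

```bash
python3 - <<'E'
from h import *
d=load("w_crank"); M=ray("wrist",[(242,12),(381,20),(359,211),(237,205)],.004,d)[:,:2]
c=M.mean(0); h=head(M[3],M[0]); h2=head(M[2],M[1]); mh=(h+h2)/2; print(np.round(M,3).tolist(),c,h,h2,[np.linalg.norm(M[i]-M[i-1]) for i in range(4)])
assert np.hypot(*(c-[.5305,-.308]))<.012 and abs(mh)<8
arm.move_l([*SP,.30],feed=.12); print(arm.current_width(),arm.current_force())
R=down(mh); p=c+.036*u_(mh)
arm.move_to([*p,.12],R); arm.move_l([*p,.03],feed=.15); arm.move_l([*p,.0085],feed=.05); print(arm.current_force(),np.round(arm.current_joint_positions(),1))
arm.grip(.06); arm.move_l([*p,.2],feed=.2); arm.move_to([.40,-.32,.30],down(0)); look("fin"); print(arm.current_t())
f=cv2.imread("pics/fin.png"); s=arm.snapshot("side")[100:400,80:400,::-1]
cv2.imwrite("pics/fin2.png",np.hstack([f[:300,100:460],s]))
E
```

```text
[[0.653, -0.229], [0.644, -0.396], [0.405, -0.383], [0.414, -0.215]] [ 0.52902995 -0.30564759] -3.3501975644109403 -3.1079704623243884 [np.float64(0.23918114254407113), np.float64(0.16695049669208523), np.float64(0.23891455914076126), np.float64(0.1679624412356399)]
0.027366959449362793 [ 0.06201709  0.32370156 -2.66964305]
[-0.75350307 -0.79979159  0.31328981] [-33.9  41.6  83.9  -0.   54.5  59.3]
46.1917
```

View pics/fin2.png

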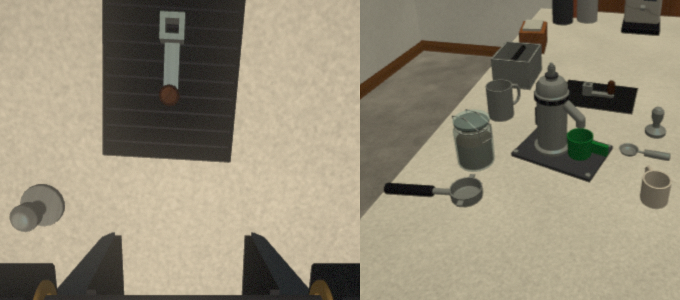

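The crank lies flat on the mat with its knob up and well inside the edges. The cup is under the chute and the other things are undisturbed.

```bash
python3 -c "
from rig import arm
print(arm.sign_off())"
```

```text
the job is handed in; nothing more can be done
None
```

I handed the job in at about 46 s: the cup stands under the chute, the crank was wound about 384° clockwise (spindle near 6.4 rad, estimated from the wrist rotation) and now lies flat, knob up, on the mat; the sign-off call returned no verdict.

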